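# Set and lock the measuring microphone at the dummy head's ear

## Task

Lift the sound calibrator out of the microphone's way and stand it upright wholly on the round rubber mat. Then flip the cam lever on the stand right over to free the rod, push the rod up until the microphone's tip is about 15 mm from the ear opening, and flip the lever back over centre, fully down, so that it clamps the rod there. The microphone must touch neither the head nor the calibrator, the calibrator must not be knocked over, and everything else on the desk stays where it is.

Things in the scene. Friction and masses are not known exactly. Their poses are not given: they have to be found in the camera images.
- stand: Microphone stand, fixed. Origin on the desk under the middle of its clamp block; z up; x is the direction in which the rod points to the head; y points to the side where the shut lever lies. Steel foot 120 (x) x 100 x 12 mm, post 26 mm thick, aluminium clamp block 50 (x) x 46 x 50 mm from 115 to 165 mm above the desk; lugs for the lever's pin reach up to 189 mm.
- mic_rod: Steel rod 12 mm thick, its axis 140 mm above the desk along the stand's x, sliding through the clamp block; its front 50 mm is the delicate measuring microphone (13 to 14 mm thick). Its slide s runs from 0 to 160 mm, growing towards the head; the origin lies on the axis at x = s in the stand's frame. With the lever open it slides with about 2 N and stays where it is left; clamped, it resists over 40 N.
- rod_grip (a point): Middle of the black spool on the rod's rear end, on the rod's axis, to push and pull the rod by: waist 20 mm thick and 34 mm long along the rod, between two flanges 34 mm across. It lies at x = -0.25 + s in the stand's frame.
- mic_tip (a point): Centre of the microphone's front face, on the rod's axis, at x = 0.08 + s in the stand's frame.
- cam_lever (a joint): Angle of the black cam lever on the clamp block, rad. 0: shut, level, along the stand's +y, rod clamped. It turns about the stand's x, up and right over the block, to its open stop at 2.4, on the -y side, 42 degrees above level. Dead centre at 0.5: below, it snaps shut; above, it is pushed towards open (loose beyond 1.7). Rod free beyond 1.8. At the knob, opening and closing take 6 to 7 N.
- lever_knob (a point): Middle of the lever's knob, a black barrel 18 mm thick and 24 mm long along the stand's x (pinch its two end faces), 70 mm from the pivot. The lever's arm between is 14 mm wide (x) and 8 mm thick. At lever angle a it lies in the stand's frame at y = 0.070 cos a, z = 0.178 + 0.070 sin a.
- lever_pivot (a point): Centre of the lever's hinge pin: in the stand's frame at 0, 0, 0.178.
- head: Off-white dummy head, fixed, on a round blue foot 170 mm across; egg-shaped, 160 mm wide along its x, about 190 mm along y, 266 mm tall. Origin at the desk under its middle, axes parallel to the stand's; the ear in question is on its -x side, the nose on its -y side.
- ear (a point): Opening of the ear that faces the microphone: small dark spot in the outermost plane of the ear, on the line of the rod, 140 mm above the desk, 90 mm from the head's middle.
- calibrator: Sound calibrator, grey upright cylinder 44 mm thick and 165 mm tall, loose, 0.25 to 0.45 kg, standing between microphone and ear. Origin at the centre of its underside.
- mat: Round black rubber mat, 100 mm across, 4 mm thick, fixed flat on the desk. Origin at the desk under its centre.
- jar: Bystander: small clear jar, 44 mm across, 70 mm tall. Origin under its centre.
- coupler: Bystander: stepped steel coupler, 40 mm across, 46 mm tall. Origin under its centre.
- cleaner: Bystander: white bottle, 56 mm across, 200 mm tall. Origin under its centre.
- mouse: Bystander: black computer mouse 58 x 100 mm, 32 mm tall. Origin under its centre.
- mug: Bystander: white mug 80 mm across, 92 mm tall. Origin under its centre.
- screwdriver: Bystander: screwdriver lying down, 170 mm long. Origin under its middle.
Mind the look-alikes: they are no part of the job. Of the things that look like the mat, take the one that is farthest from the robot's base at the start.

How it is judged:
On the way, in this order (a step that is already met when the one before it is completed fails the run):
1. the calibrator stands upright on the mat, let go (horizontal distance between calibrator and mat below 0.026 m and angle between calibrator's own z axis and vertical below 0.1 rad and height (world z) of calibrator below 0.012 m and contact force between calibrator and the fingers below 0.1 N and linear speed of calibrator below 0.02 m/s), for 0.2 s.
2. the lever is flipped right over, at least to 1.8 rad (value of joint cam_lever above 1.8 rad), for 0.1 s.
3. with the lever open, the microphone's tip is 8 to 23 mm from the ear opening (distance between mic_tip and ear between 0.008 and 0.023 m and value of joint cam_lever above 1.4 rad), for 0.2 s.
At the end, for the whole second after the job is handed in: The lever is fully down (under 0.1 rad), the microphone's tip at rest 8 to 23 mm from the ear opening, and the calibrator stands at rest upright (within 0.1 rad) wholly on the mat, its axis within 26 mm of the mat's centre (value of joint cam_lever below 0.1 rad and distance between mic_tip and ear between 0.008 and 0.023 m and horizontal distance between calibrator and mat below 0.026 m and angle between calibrator's own z axis and vertical below 0.1 rad and height (world z) of calibrator below 0.012 m and linear speed of calibrator below 0.02 m/s and linear speed of mic_rod below 0.005 m/s); the robot touches nothing.
It fails at once if the microphone presses on the head (over 1 N) (contact force between mic_rod and head above 1 N).
It fails at once if the microphone presses on the calibrator (over 1 N) (contact force between mic_rod and calibrator above 1 N).
It fails at once if the calibrator is knocked over (tilted over 0.6 rad) (angle between calibrator's own z axis and vertical above 0.6 rad).
It fails at once if the jar, coupler, tall bottle or mug is moved over 25 mm or tipped (distance of any of jar, coupler, cleaner, mug from where it was at the start of the episode above 0.025 m or angle between any of jar, coupler, cleaner, mug's own z axis and vertical above 0.5 rad).
It fails at once if the mouse or screwdriver is moved over 25 mm (distance of any of mouse, screwdriver from where it was at the start of the episode above 0.025 m).
It also fails if it takes over 72 s, if anything falls off the work surface, if the arm or the gripper's body presses on something with over 40 N, if the wrist force passes 120 N, or if a joint passes its speed limit or range.

## Robot

A 7-joint arm with a two-finger parallel gripper is mounted at the origin on the work surface. World frame = base frame: x ahead of the robot, y to its left, z up, the work surface at z = 0. Lengths are in m, angles in rad, forces in N, time in s.
With the tool pointing down it reaches from about 0.375 to 0.925 m from the base axis. Payload 3.1 kg.
Tool frame: the origin (TCP) lies midway between the tips of the shut fingers; the grasp point (between the pads) lies 19 mm behind it (manip.hold_point_z is the distance from the TCP to the grasp point, in m); z points along the fingers, y is the line along which they close (so a half turn about z gives the same grasp; the last joint's range is limited). The gripper opens to 85 mm and grips with 20 to 120 N. Pads are 22 mm wide; open, the fingers measure 114 mm over their backs; the gripper's body (76 mm by 85 mm) begins 54 mm behind the grasp point. The pads swing forward as they close: fully open they stand 13 mm farther back than shut.
Start: joints at [-1.413, 0.383, 0.044, 1.598, -0.018, 1.161, -0.05], TCP at [0.164, 0.629, 0.231] pointing down, gripper open.
Joint ranges: [-2.61, 2.61], [-0.41, 2.15], [-1.48, 1.57], [0, 2.5], [-1.57, 4.71], [0.05, 1.97], [-2.85, 2.85]. Speed limits (rad/s): [2.79, 2.79, 3.14, 3.14, 3.14, 3.14, 3.14].

## Interface

Orientations are given as [roll, pitch, yaw] about the fixed x, y, z axes, in that order (R = Rz(yaw) Ry(pitch) Rx(roll)).
In Python, from plant import manip gives the robot as it stands.
- The arm moves only by the tool jog_arm, never from a script. Its argument "steps" is a list that holds one entry, the list of rows, each a list of 7 numbers: the turn, a rotation vector about the tool's x, y, z normalised to -1 to 1, where 1 is pi rad, then the shift along the tool's x, y, z normalised to -1 to 1, where 1 is 0.5 m, then the opening, from 0 (shut) to 1 (fully open). In form: [[[ax, ay, az, x, y, z, gripper], ...]]. A call has 1 to 20 rows; each row is the pose to reach, as a shift and turn from the pose commanded when the call began, along the tool's axes at that moment, turning the shorter way round; what a row does not reach only later rows make up. A row lasts 1/10 s, in which the tool goes at most 50 mm and 8.59 degrees, less where a joint would pass 70% of its speed; a pose out of reach is approached as far as the arm can. A call with a number of a shift or a turn outside -1 to 1 is refused whole. A call with a gripper value outside its range is refused whole. The fingers move at their own pace and stop on an object; "squeeze" is the grip in N (left out, the last holds). Time passes only in rows, so rows that repeat a pose let the fingers close. It gives the time, the measured TCP pose, the force, the opening and the grip force at its end, in the units of the state.
- manip.observe(): the state, without advancing time (a new reading comes with each control period).
- manip.capture(name): name is "scene" or "side" or "wrist"; returns the picture (384x512x3 uint8, red, green, blue); there is no depth.
- manip.camera_info(name): a dict with "mtx" (3x3 intrinsics, pixels), "rvec" (rotation vector, rad) and "tvec" (3), from world to camera coordinates, as OpenCV has them; the wrist camera has in their place "tool_from_camera" (4x4, takes a point from camera to tool coordinates, whose origin is the TCP and whose axes are the flange's). Camera axes: x right, y down, z forward; pixel columns grow to the right and rows downward; lengths in m; the calibration is good to about 2 mm. A picture is of the moment at which its call begins: read the wrist's pose just before it. camera_info takes no time and is no camera call.
- manip.close_job(): hands the job in; it is judged then, once.
Trained networks look in the newest picture that a camera, given by its name, has taken for a name from the list of things; names that differ only in an ending like _2 or _b are one class to them, and where a whole thing is asked for, a point or a joint stands for the part that bears it (a point fixed in the world has none). Each returns a list of dicts, best first, with "score" (0 to 1); they miss things now and then, are a little off and sometimes report something else, mostly with a low value. They report only what shows in the picture. A call takes as long as a camera call. They do not tell look-alikes from the thing itself.
- manip.find_in(thing, camera): "point" ([x, y, z] in m, in world coordinates, good to about 4 mm: the middle of the surface that is visible of it).
The state is a dict: "t": time; "joint_positions": joint angles; "qvel": joint speeds; "joint_efforts": joint torques, N m; "tcp_pos": TCP position; "eef_rot": TCP orientation; "force": force on the tool from outside, world axes, zero at the start; "torque": the same for the moment, N m; "opening": finger opening in m; "grip_force": force on a finger pad.
Only numpy, scipy, OpenCV 4.12 (cv2) and the standard library are available. Lean on these libraries where they do the work, as an engineer would, in place of code of your own. Each camera call takes 0.05 s, during which the arm holds its last target. There are 200 camera calls.

## Working session

There is one attempt and no reset: what is moved stays moved. The work goes in short steps, Python scripts to look and compute and a tool call to move; the robot and the scene stay as the last step left them, time stands still between calls to the robot, and variables do not carry over. Pictures are saved under pics/ and viewed, at most 10 in all, crops included, and the job is handed in when it is done.

Besides the shell and the picture viewer there is one more tool, called after "Emit:" by a JSON object that holds its "name" and its "arguments", one argument or row to a line. jog_arm: Moves the arm, as the interface text tells. Scaled input: -1 to 1 covers 0.5 m each way for a shift and pi rad each way for a turn. Its arguments: {"type":"object","properties":{"steps":{"type":"array"},"squeeze":{"type":"number"}},"required":["steps"]}

```bash
ls; mkdir -p pics; python3 - <<'E'
from plant import manip
import cv2,numpy as np
print(manip.observe()); print(manip.hold_point_z)
ims=[]
for c in ["scene","side"]:
    im=manip.capture(c); cv2.imwrite(f"pics/{c}0.png",im[:,:,::-1])
    for n in ["stand","mic_rod","rod_grip","mic_tip","lever_knob","head","ear","calibrator","mat","jar","coupler","cleaner","mouse","mug","screwdriver"]:
        try:
            r=manip.find_in(n,c); print(c,n,[(np.round(d["point"],3).tolist(),round(d["score"],2)) for d in r])
        except Exception as e: print(c,n,repr(e)[:80])
E
```

```text
pics
{'t': 0.0, 'joint_positions': array([-1.41281927,  0.38384484,  0.04385393,  1.59960494, -0.01791918,
        1.16119207, -0.04989823]), 'qvel': array([ 0.0002503 ,  0.00052279, -0.00101081,  0.00053264,  0.00110729,
        0.00132809, -0.00028059]), 'joint_efforts': array([-3.35024765e-05, -4.33468509e+01,  1.02469839e+00, -2.49513835e+01,
        1.05263616e-02,  1.14418051e-02,  5.97800508e-06]), 'tcp_pos': array([0.1642196 , 0.62792498, 0.22986677]), 'eef_rot': array([-3.13893964e+00,  1.33028892e-04,  2.88587061e+00]), 'force': array([-0.17336468, -0.16063024, -0.55350783]), 'torque': array([-0.03029036,  0.0620601 ,  0.01468132]), 'grip_force': 0.0, 'opening': 0.0853155665935253}
0.0187
scene stand [([0.59, -0.189, 0.145], 0.66), ([0.579, -0.043, 0.086], 0.63), ([0.534, -0.047, 0.182], 0.3)]
scene mic_rod [([0.591, -0.182, 0.145], 0.58)]
scene rod_grip [([0.589, -0.189, 0.146], 0.95)]
scene mic_tip [([0.591, -0.19, 0.146], 0.76), ([0.578, -0.043, 0.09], 0.3)]
scene lever_knob [([0.534, -0.046, 0.183], 0.61)]
scene head [([0.533, -0.048, 0.184], 0.72), ([0.564, 0.28, 0.214
[... 881 characters left out ...]
de lever_knob [([0.594, -0.241, 0.148], 0.39)]
side head [([0.497, 0.22, 0.171], 0.63), ([0.65, 0.042, 0.027], 0.37), ([0.57, -0.064, 0.12], 0.28)]
side ear [([0.494, 0.218, 0.176], 0.75)]
side calibrator [([0.538, 0.073, 0.103], 0.79), ([0.594, -0.241, 0.147], 0.56)]
side mat [([0.28, 0.229, 0.003], 0.8), ([0.24, -0.342, 0.004], 0.73), ([0.288, -0.218, 0.005], 0.7), ([0.426, -0.243, 0.002], 0.6)]
side jar [([0.456, -0.004, 0.046], 0.51)]
side coupler [([0.651, 0.044, 0.028], 0.65)]
side cleaner [([0.589, -0.242, 0.145], 0.68)]
side mouse [([0.405, -0.068, 0.028], 0.89)]
side mug [([0.774, 0.109, 0.062], 0.64)]
side screwdriver [([0.412, -0.477, 0.023], 0.68), ([0.524, -0.051, 0.183], 0.55)]
```

View pics/scene0.png

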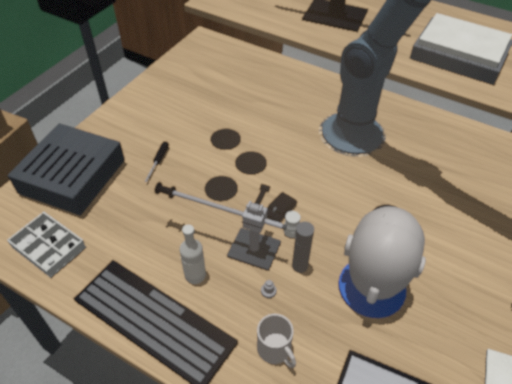

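View pics/side0.png

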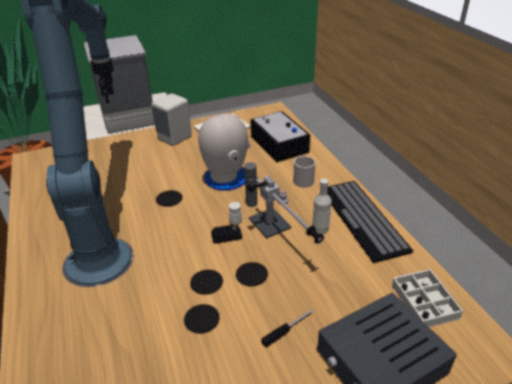

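```bash
python3 - <<'E'
from plant import manip
for c in ["scene","side","wrist"]: print(manip.camera_info(c))
E
```

```text
{'mtx': array([[498.18697975,   0.        , 254.48574863],
       [  0.        , 498.18697975, 199.58480036],
       [  0.        ,   0.        ,   1.        ]]), 'rvec': array([ 1.31974423,  2.31422113, -0.83370234]), 'tvec': array([ 0.31997985, -0.22074876,  1.64072537])}
{'mtx': array([[471.76929267,   0.        , 256.36451324],
       [  0.        , 471.76929267, 193.67246559],
       [  0.        ,   0.        ,   1.        ]]), 'rvec': array([ 2.18368213, -0.41988862,  0.17789165]), 'tvec': array([-0.4984522 ,  0.21087355,  1.48700902])}
{'mtx': array([[287.48542972,   0.        , 256.60350343],
       [  0.        , 287.48542972, 195.64090319],
       [  0.        ,   0.        ,   1.        ]]), 'tool_from_camera': array([[-3.21644857e-04, -9.64180256e-01, -2.65247678e-01,
         6.67882885e-02],
       [ 9.99999946e-01, -3.26857585e-04, -2.44873408e-05,
        -8.37195427e-04],
       [-6.30880049e-05, -2.65247672e-01,  9.64180309e-01,
        -1.43675292e-01],
       [ 0.00000000e+00,  0.00000000e+00,  0.00000000e+00,
         1.00000000e+00]])}
```

Scene: stand clamp near (258,215), spool (165,188), calibrator (303,247), head (385,250), mats (221,187), (250,162), (225,139). Side: a fourth mat shows at (169,198), spool at (316,234), calibrator (251,185). The farthest mat is at about (0.43,-0.24). Next I'll zoom in on both.

```bash
cat > h.py <<'E'
from plant import manip
import cv2,numpy as np
from scipy.spatial.transform import Rotation as Rn
from scipy.optimize import least_squares
def proj(c,P):
    i=manip.camera_info(c); return cv2.projectPoints(np.float64(P).reshape(-1,1,3),i['rvec'],i['tvec'],i['mtx'],None)[0].reshape(-1,2)
def stand(p,s_pts):  # p = x,y,yaw
    c,s=np.cos(p[2]),np.sin(p[2]); q=np.atleast_2d(s_pts)
    return np.c_[p[0]+c*q[:,0]-s*q[:,1], p[1]+s*q[:,0]+c*q[:,1], q[:,2]]
E
python3 - <<'E'
from h import *
a=cv2.imread("pics/scene0.png")[170:300,145:345]; b=cv2.imread("pics/side0.png")[140:270,190:340]
a=cv2.resize(a,None,fx=2.3,fy=2.3,interpolation=cv2.INTER_CUBIC);b=cv2.resize(b,None,fx=2.25,fy=2.3,interpolation=cv2.INTER_CUBIC)
b=cv2.resize(b,(338,a.shape[0]))
cv2.imwrite("pics/z.png",np.hstack([a,b])); print(a.shape,b.shape)
for n,P in dict(gs=[.589,-.189,.146],gd=[.59,-.243,.146],knob=[.534,-.046,.183],calA=[.563,.09,.114],calB=[.538,.073,.103],ear=[.564,.281,.214]).items(): print(n,proj("scene",P),proj("side",P))
E
```

```text
(299, 460, 3) (299, 338, 3)
gs [[199.3527539  198.97558103]] [[294.79298775 214.13577534]]
gd [[181.69875593 190.94807367]] [[302.88627419 224.9227519 ]]
knob [[259.43741021 197.45524434]] [[260.15216036 182.71789273]]
calA [[301.40661294 245.56154067]] [[253.94326727 175.85632384]]
calB [[299.4956192 238.0657893]] [[249.01285216 182.69505004]]
ear [[384.2177401  256.85841745]] [[234.85782371 125.75016137]]
```

View pics/z.png

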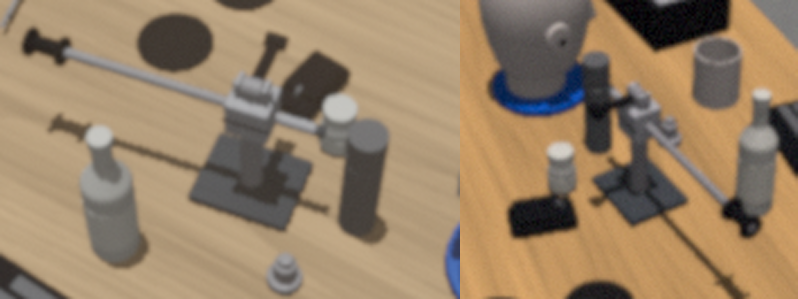

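Zoom: rod from spool scene (165,190)/side (315,234) to the block, lever toward the robot (knob scene (265,188)/side (252,185)), calibrator axis scene (304.6,228.7)–(300,266), ear in side at (234,157). Now I'll fit the poses.

```bash
python3 - <<'E'
from h import *
S=lambda x,y:(145+x/2.3,170+y/2.3)
D=lambda x,y:(190+(x-460)/2.253,140+y/2.3)
foot=[(-.06,-.05,.012),(.06,-.05,.012),(.06,.05,.012),(-.06,.05,.012)]
def res(v):
    p=v[:3];s=v[3];off=v[4]; r=[]
    add=lambda c,q,px,w=1:r.extend(w*(proj(c,stand(p,q))[0]-px))
    add("scene",(-.25+s,0,.14),S(46,45)); add("side",(-.25+s,0,.14),D(742,216))
    add("scene",(0,.07,.178),S(276,42)); add("side",(0,.07,.178),D(600,104))
    for f,px in zip(foot,[(190,200),(284,228),(312,165),(222,133)]): add("scene",(f[0]+off,f[1],f[2]),S(*px),.5)
    for f,px in zip([foot[3],foot[0],foot[1]],[(592,180),(635,224),(687,198)]): add("side",(f[0]+off,f[1],f[2]),D(*px),.5)
    return np.array(r+[off*100])
f=least_squares(res,[.57,-.05,1.5,.0,0.]);print(np.round(f.x,4),np.round(f.fun,1))
p=f.x
# calibrator (standing z known)
g=lambda v:np.r_[proj("scene",[*v,.165])[0]-S(367,135),proj("side",[*v,.165])[0]-D(596,60),.5*(proj("scene",[*v,0.01])[0]-S(357,222)),.5*(proj("side",[*v,.01])[0]-D(598,146))]
f=least_squares(g,[.56,.09]);print("cal",f.x,np.round(f.fun,1))
c,s=np.cos(p[2]),np.sin(p[2]);d=f.x-p[:2];print("cal in stand",c*d[0]+s*d[1],-s*d[0]+c*d[1])
# ear: on rod line
g=lambda v:proj("side",stand(p,(v[0],v[1],.14)))[0]-D(561,41)
f=least_squares(g,[.25,0.]);print("ear",f.x,stand(p,(*f.x,.14)))
# mats
for n,px in dict(m=(221,187)).items():
    print("mat",least_squares(lambda v:proj("scene",[*v,.004])[0]-px,[.43,-.24]).x)
print("matside",least_squares(lambda v:proj("side",[*v,.004])[0]-(252,274),[.43,-.24]).x)
print("jar",least_squares(lambda v:np.r_[proj("scene",[*v,.07])[0]-S(340,106),proj("side",[*v,.07])[0]-D(561,150)],[.43,-.04]).x)
print("bottle",least_squares(lambda v:np.r_[proj("scene",[*v,.2])[0]-S(99,135),proj("side",[*v,.2])[0]-D(763,95)],[.6,-.04]).x)
E
```

```text
[ 0.5679 -0.041   1.7028  0.      0.0049] [  0.1  -1.3  -2.    1.3   0.1   0.5  -2.    2.1  -0.4  -0.7   0.4   0.9
   1.2  -0.    0.3  -0.1   8.2   8.3  11.6  -6.3  -9.  -10.3   0.5]
cal [0.5496703  0.08640384] [-0.2 -0.1 -0.1 -1.1 -0.5 -1.2  0.2 -1.3]
cal in stand 0.12865356798595767 0.0012804977986104575
ear [0.23116495 0.01005028] [[0.52748077 0.18686835 0.14      ]]
mat [ 0.42467131 -0.23697664]
matside [ 0.42717233 -0.24157996]
jar [0.46244546 0.01601311]
bottle [ 0.71132851 -0.13340439]
```

```bash
python3 - <<'E'
from h import *
S=lambda x,y:(145+x/2.3,170+y/2.3)
D=lambda x,y:(190+(x-460)/2.253,140+y/2.3)
foot=[(-.06,-.05,.012),(.06,-.05,.012),(.06,.05,.012),(-.06,.05,.012)]
def res(v):
    p=v[:3];s=v[3]; r=[]
    add=lambda c,q,px,w=1:r.extend(w*(proj(c,stand(p,q))[0]-px))
    add("scene",(-.25+s,0,.14),S(46,45)); add("side",(-.25+s,0,.14),D(742,216))
    add("scene",(0,.07,.178),S(276,42)); add("side",(0,.07,.178),D(600,104))
    for f,px in zip(foot,[(190,200),(284,228),(312,165),(222,133)]): add("scene",f,S(*px),.5)
    for f,px in zip([foot[2],foot[3],foot[0]],[(592,180),(635,224),(687,198)]): add("side",f,D(*px),.5)
    return np.array(r)
f=least_squares(res,[.57,-.05,1.7,.0]);print(np.round(f.x,4),np.round(f.fun,1))
p=f.x
g=lambda v:proj("side",stand(p,(v[0],v[1],.14)))[0]-D(561,41)
f=least_squares(g,[.25,0.]);print("ear",f.x,stand(p,(*f.x,.14)))
r=manip.camera_info
for c in["scene","side"]:
    print(manip.find_in("mat",c)[:0]); i=r(c); R=cv2.Rodrigues(i['rvec'])[0]; print(c,-R.T@i['tvec'])
print("tip",stand(p,[[.08+p[3],0,.14],[.14,0,.14],[-.25,0,.14]]))
E
```

```text
[ 5.692e-01 -3.940e-02  1.722e+00  7.000e-04] [-0.5  0.7 -0.6  0.2 -0.2  0.9 -1.6  1.9 -1.  -0.5 -0.1  0.8  0.3 -0.2
 -0.6 -0.  -0.  -1.5 -0.7 -1.   0.6 -0.6]
ear [0.22999919 0.00717744] [[0.52748077 0.18686835 0.14      ]]
[]
scene [1.22287397 0.33264819 1.11221458]
[]
side [ 0.10588671 -1.17623299  1.05327206]
tip [[ 0.5570687   0.04030502  0.14      ]
 [ 0.54813058  0.09897662  0.14      ]
 [ 0.60686612 -0.28657511  0.14      ]]
```

```bash
cat >> h.py <<'E'
P0=np.array([.569,-.039,1.722])
def pose():
    o=manip.observe(); return o['tcp_pos'],Rn.from_euler('xyz',o['eef_rot'])
def jog(*targets,start=None):
    """targets: (xyz, yaw) world, tool down (yaw may be rpy); prints rows, from the present pose"""
    p,R=pose() if start is None else start
    for t,e in targets:
        e=[np.pi,0,e] if np.isscalar(e) else e
        d=R.inv().apply(np.array(t)-p)/.5; w=(R.inv()*Rn.from_euler('xyz',e)).as_rotvec()/np.pi
        n=max(np.linalg.norm(d)*10,np.linalg.norm(w)*180/8.59)
        print(np.round(np.r_[w,d],4).tolist(),"rows",round(n,1))
def wpix(P):
    p,R=pose(); i=manip.camera_info("wrist"); T=i['tool_from_camera']
    q=(R.inv().apply(np.atleast_2d(P)-p)-T[:3,3])@T[:3,:3]
    q=q@i['mtx'].T; return q[:,:2]/q[:,2:]
E
python3 - <<'E'
from h import *
jog(([.535,.09,.34],1.722))
E
```

```text
[-0.0, 0.0, 0.3705, -0.9896, -0.8552, -0.2175] rows 13.3
```

Emit:
{"name": "jog_arm", "arguments": {
  "steps": [
    [[0, 0, 0.03, 0, 0, -0.1, 1], [0, 0, 0.08, 0, 0, -0.2175, 1], [0, 0, 0.3705, -0.9896, -0.8552, -0.2175, 1], [0, 0, 0.3705, -0.9896, -0.8552, -0.2175, 1], [0, 0, 0.3705, -0.9896, -0.8552, -0.2175, 1], [0, 0, 0.3705, -0.9896, -0.8552, -0.2175, 1], [0, 0, 0.3705, -0.9896, -0.8552, -0.2175, 1], [0, 0, 0.3705, -0.9896, -0.8552, -0.2175, 1], [0, 0, 0.3705, -0.9896, -0.8552, -0.2175, 1], [0, 0, 0.3705, -0.9896, -0.8552, -0.2175, 1], [0, 0, 0.3705, -0.9896, -0.8552, -0.2175, 1], [0, 0, 0.3705, -0.9896, -0.8552, -0.2175, 1], [0, 0, 0.3705, -0.9896, -0.8552, -0.2175, 1], [0, 0, 0.3705, -0.9896, -0.8552, -0.2175, 1], [0, 0, 0.3705, -0.9896, -0.8552, -0.2175, 1], [0, 0, 0.3705, -0.9896, -0.8552, -0.2175, 1], [0, 0, 0.3705, -0.9896, -0.8552, -0.2175, 1], [0, 0, 0.3705, -0.9896, -0.8552, -0.2175, 1]]
  ]
}}

```text
t: 3.5
tcp_pos: [0.5344, 0.0915, 0.3398]
eef_rot: [-3.141, -0.001, 1.724]
force: [0.4, 1.0, -0.8]
opening: 0.0851
grip_force: 0.0
```

```bash
python3 - <<'E'
from h import *
print(pose()[0],manip.observe()['eef_rot'],manip.observe()['t'])
im=manip.capture("wrist")[:,:,::-1].copy()
st=stand(P0,[(0,.07,.178),(.08,0,.14),(0,0,.189),(.235,0,.14)])
for n,q in dict(cal=[.5495,.0865,.165],knob=st[0],tip=st[1],lug=st[2],ear=st[3],jar=[.4625,.016,.07]).items(): print(n,wpix(q)[0].round(1))
for n in ["calibrator","lever_knob","mic_tip","ear","head","jar"]: print(n,[(np.round(d["point"],3).tolist(),round(d["score"],2)) for d in manip.find_in(n,"wrist")])
cv2.imwrite("pics/w1.png",cv2.resize(im,(800,600)))
E
```

```text
[0.53438453 0.09154648 0.33980855] [-3.14089848e+00 -1.00090491e-03  1.72375414e+00] 3.5
cal [269.3 184.5]
knob [210.6 289.2]
tip [268.2 216.3]
lug [268.9 294.8]
ear [270.   85.6]
jar [201.9 206.7]
calibrator [([0.546, 0.091, 0.168], 0.64)]
lever_knob [([0.528, -0.043, 0.18], 0.87)]
mic_tip [([0.562, 0.006, 0.152], 0.73)]
ear [([0.517, 0.218, 0.232], 0.82)]
head [([0.521, 0.221, 0.227], 0.93)]
jar [([0.465, 0.026, 0.068], 0.92), ([0.695, -0.112, 0.072], 0.66)]
```

View pics/w1.png

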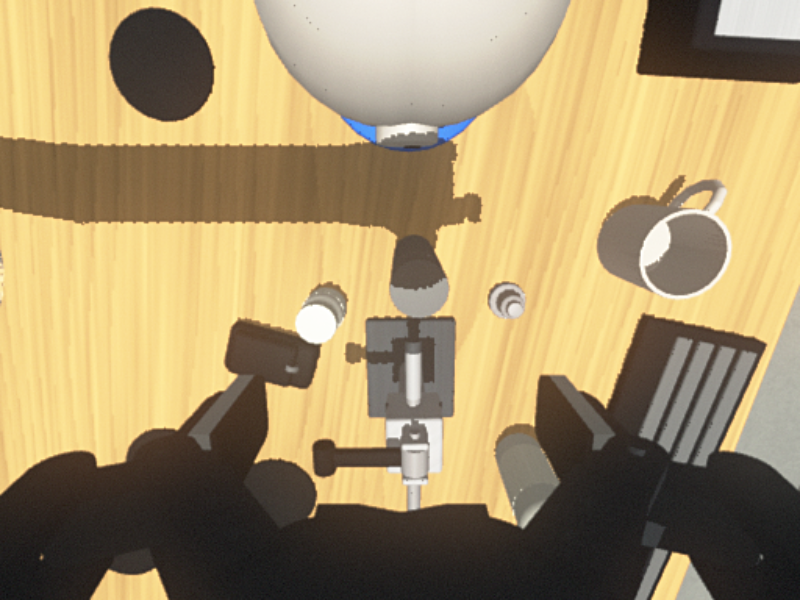

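Wrist view: calibrator top at (419,291), mic tip (413,345), knob (324,458), ear's outer rim (412,148) (in 1.56x pixels); the fits agree to within a few mm, so I'll refine the stand pose.

```bash
python3 - <<'E'
from h import *
k=1.5625
obs=[((0,.07,.178),(324,458)),((.08,0,.14),(413,345)),((-.025,0,.14),(413.5,483))]
f=least_squares(lambda v:np.r_[(wpix(stand(v,[o[0] for o in obs]))-np.array([o[1] for o in obs])/k)[:2].ravel(),wpix(stand(v,(-.03,0,.14)))[0][0]-413.5/k],P0)
print(f.x.round(4),f.fun.round(1))
p=f.x
e=least_squares(lambda v:wpix(stand(p,(v[0],v[1],.14)))[0]-np.array([412,148])/k,[.23,0]).x; print("ear",e)
c=least_squares(lambda v:wpix([*v,.165])[0]-np.array([419,291])/k,[.55,.09]).x; print("cal",c)
d=c-p[:2];print("cal in stand",np.cos(p[2])*d[0]+np.sin(p[2])*d[1],-np.sin(p[2])*d[0]+np.cos(p[2])*d[1])
jog(([.548,.087,.20],1.722),([.548,.087,.106],1.722))
E
```

```text
[ 0.5663 -0.0466  1.7276] [ 0.2  0.4  0.2 -0.4 -0.4]
ear [0.2309529  0.00139725]
cal [0.5491998  0.08291302]
cal in stand 0.1305524361705985 -0.003327767932181827
[-0.0, -0.0001, 0.0006, -0.0121, 0.0252, 0.28] rows 2.8
[-0.0, -0.0001, 0.0006, -0.0121, 0.0252, 0.468] rows 4.7
```

Emit:
{"name": "jog_arm", "arguments": {
  "steps": [
    [[0, 0, 0, -0.017, 0.026, 0.1, 1], [0, 0, 0, -0.017, 0.026, 0.18, 1], [0, 0, 0, -0.017, 0.026, 0.26, 1], [0, 0, 0, -0.017, 0.026, 0.34, 1], [0, 0, 0, -0.017, 0.026, 0.4, 1], [0, 0, 0, -0.017, 0.026, 0.44, 1], [0, 0, 0, -0.017, 0.026, 0.468, 1], [0, 0, 0, -0.017, 0.026, 0.468, 1], [0, 0, 0, -0.017, 0.026, 0.468, 0.3], [0, 0, 0, -0.017, 0.026, 0.468, 0.3], [0, 0, 0, -0.017, 0.026, 0.468, 0.3], [0, 0, 0, -0.017, 0.026, 0.468, 0.3], [0, 0, 0, -0.017, 0.026, 0.468, 0.3], [0, 0, 0, -0.017, 0.026, 0.468, 0.3], [0, 0, 0, -0.017, 0.026, 0.468, 0.3]]
  ],
  "squeeze": 40
}}

```text
t: 5.35
tcp_pos: [0.5495, 0.0834, 0.1076]
eef_rot: [3.141, -0.001, 1.722]
force: [-2.8, -0.7, 4.7]
opening: 0.0432
grip_force: 33.3
```

```bash
python3 - <<'E'
from h import *
p=pose()[0]; print(p)
jog((p+[0,0,.24],1.722),([.43,-.235,p[2]+.24],1.722))
E
```

```text
[0.5495464  0.08344718 0.10764782]
[0.0002, -0.0002, -0.0, 0.0004, 0.0004, -0.48] rows 4.8
[0.0002, -0.0002, -0.0, -0.5933, -0.3319, -0.4807] rows 8.3
```

Gripped. Now I lift it and carry it over towards the mat.

Emit:
{"name": "jog_arm", "arguments": {
  "steps": [
    [[0, 0, 0, 0, 0, -0.04, 0.3], [0, 0, 0, 0, 0, -0.1, 0.3], [0, 0, 0, 0, 0, -0.18, 0.3], [0, 0, 0, 0, 0, -0.26, 0.3], [0, 0, 0, 0, 0, -0.34, 0.3], [0, 0, 0, 0, 0, -0.42, 0.3], [0, 0, 0, 0, 0, -0.48, 0.3], [0, 0, 0, -0.05, -0.03, -0.48, 0.3], [0, 0, 0, -0.12, -0.065, -0.48, 0.3], [0, 0, 0, -0.2, -0.11, -0.48, 0.3], [0, 0, 0, -0.28, -0.155, -0.48, 0.3], [0, 0, 0, -0.36, -0.2, -0.48, 0.3], [0, 0, 0, -0.44, -0.245, -0.48, 0.3], [0, 0, 0, -0.51, -0.285, -0.48, 0.3], [0, 0, 0, -0.56, -0.315, -0.48, 0.3], [0, 0, 0, -0.593, -0.332, -0.48, 0.3], [0, 0, 0, -0.593, -0.332, -0.48, 0.3], [0, 0, 0, -0.593, -0.332, -0.48, 0.3]]
  ]
}}

```text
t: 7.15
tcp_pos: [0.4289, -0.2342, 0.3454]
eef_rot: [-3.141, -0.002, 1.72]
force: [0.0, 0.5, -4.0]
opening: 0.0432
grip_force: 35.0
```

```bash
python3 - <<'E'
from h import *
print(pose()[0])
ims=[]
for c in ["scene","side","wrist"]:
    im=manip.capture(c)[:,:,::-1].copy()
    cv2.imwrite(f"pics/{c}2.png",im); ims.append(im)
    print(c,[(np.round(d["point"],3).tolist(),round(d["score"],2)) for d in manip.find_in("mat",c)])
cv2.imwrite("pics/m2.png",np.vstack([np.hstack([cv2.resize(ims[0][90:270,130:330],(400,360)),cv2.resize(ims[1][120:300,150:350],(400,360))])]))
print("w",wpix([.426,-.239,.004]))
# dark mat blob, refine by ellipse in side/scene
for c,px in (("scene",(221,187)),("side",(252,274))):
    g=cv2.imread(f"pics/{c}0.png",0); m=(g<70).astype(np.uint8); n,l,s,ce=cv2.connectedComponentsWithStats(m)
    k=l[px[1],px[0]]; print(c,s[k],ce[k],least_squares(lambda v:proj(c,[*v,.004])[0]-ce[k],[.43,-.24]).x)
E
```

```text
[ 0.42888879 -0.23422797  0.34541349]
scene [([0.432, -0.233, 0.003], 0.91), ([0.29, -0.215, 0.004], 0.84), ([0.248, -0.338, 0.005], 0.82), ([0.247, 0.202, 0.005], 0.64), ([0.577, -0.043, 0.086], 0.55), ([0.419, -0.043, 0.031], 0.46), ([0.478, 0.021, 0.055], 0.16)]
side [([0.24, -0.343, 0.006], 0.83), ([0.279, 0.227, 0.006], 0.76), ([0.288, -0.218, 0.008], 0.66), ([0.424, -0.24, 0.004], 0.64)]
wrist [([0.29, -0.218, 0.005], 0.96), ([0.419, -0.226, 0.004], 0.9), ([0.24, -0.338, 0.004], 0.86)]
w [[253.67854252 160.2439082 ]]
scene [206 177  31  23 558] [220.6827957  188.15770609] [ 0.42898782 -0.23530325]
side [236 263  31  23 570] [251.39824561 273.89298246] [ 0.42564848 -0.24048182]
```

View pics/m2.png

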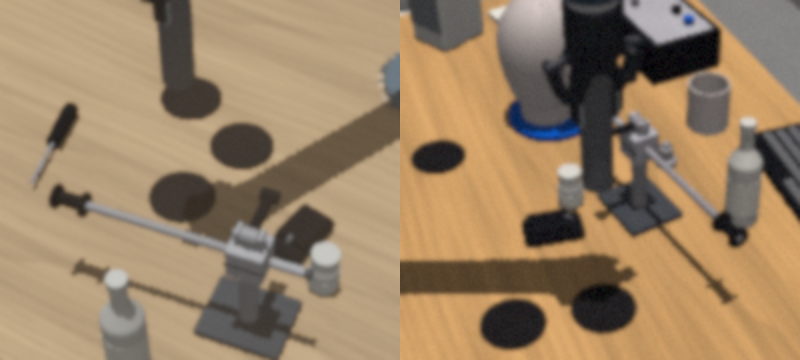

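The calibrator hangs upright near the chosen mat (about (0.427,-0.238)); lowering it.

Emit:
{"name": "jog_arm", "arguments": {
  "steps": [
    [[0, 0, 0, -0.007, -0.005, 0.06, 0.3], [0, 0, 0, -0.007, -0.005, 0.14, 0.3], [0, 0, 0, -0.007, -0.005, 0.22, 0.3], [0, 0, 0, -0.007, -0.005, 0.3, 0.3], [0, 0, 0, -0.007, -0.005, 0.37, 0.3], [0, 0, 0, -0.007, -0.005, 0.42, 0.3], [0, 0, 0, -0.007, -0.005, 0.45, 0.3], [0, 0, 0, -0.007, -0.005, 0.462, 0.3], [0, 0, 0, -0.007, -0.005, 0.465, 0.3], [0, 0, 0, -0.007, -0.005, 0.465, 0.3], [0, 0, 0, -0.007, -0.005, 0.465, 0.3]]
  ]
}}

```text
t: 8.55
tcp_pos: [0.4289, -0.2387, 0.1147]
eef_rot: [3.139, 0.001, 1.722]
force: [0.8, -0.1, -4.4]
opening: 0.0434
grip_force: 34.9
```

Emit:
{"name": "jog_arm", "arguments": {
  "steps": [
    [[0, 0, 0, 0, 0, 0.003, 0.3], [0, 0, 0, 0, 0, 0.006, 0.3], [0, 0, 0, 0, 0, 0.007, 0.3], [0, 0, 0, 0, 0, 0.007, 0.3]]
  ]
}}

```text
t: 8.95
tcp_pos: [0.4287, -0.2389, 0.1117]
eef_rot: [3.14, -0.0, 1.722]
force: [-1.0, 2.1, 6.1]
opening: 0.0431
grip_force: 35.7
```

Contact. Release and rise.

Emit:
{"name": "jog_arm", "arguments": {
  "steps": [
    [[0, 0, 0, 0, 0, 0, 0.6], [0, 0, 0, 0, 0, 0, 0.75], [0, 0, 0, 0, 0, 0, 0.9], [0, 0, 0, 0, 0, 0, 0.9], [0, 0, 0, 0, 0, 0, 0.9], [0, 0, 0, 0, 0, -0.04, 0.9], [0, 0, 0, 0, 0, -0.12, 0.9], [0, 0, 0, 0, 0, -0.2, 0.9], [0, 0, 0, 0, 0, -0.28, 0.9], [0, 0, 0, 0, 0, -0.34, 0.9], [0, 0, 0, 0, 0, -0.36, 0.9], [0, 0, 0, 0, 0, -0.36, 0.9]]
  ]
}}

```text
t: 10.15
tcp_pos: [0.4287, -0.2385, 0.2912]
eef_rot: [3.138, -0.0, 1.722]
force: [-0.1, 0.1, -0.5]
opening: 0.0765
grip_force: 0.0
```

```bash
python3 - <<'E'
from h import *
p=np.array([.5663,-.0466,1.7276]); k=stand(p,(0,.07,.178))[0]; print(k)
im=manip.capture("side"); print([(np.round(d["point"],3).tolist(),round(d["score"],2)) for d in manip.find_in("calibrator","side")])
cv2.imwrite("pics/side3.png",im[:,:,::-1])
jog(([k[0],k[1],.30],p[2]-np.pi/2))
E
```

```text
[ 0.4971588  -0.05753133  0.178     ]
[([0.42, -0.25, 0.108], 0.69), ([0.566, -0.067, 0.088], 0.59)]
[-0.0008, 0.0002, 0.4983, 0.335, 0.1932, -0.0226] rows 10.4
```

Emit:
{"name": "jog_arm", "arguments": {
  "steps": [
    [[0, 0, 0.498, 0.335, 0.193, -0.023, 0.9], [0, 0, 0.498, 0.335, 0.193, -0.023, 0.9], [0, 0, 0.498, 0.335, 0.193, -0.023, 0.9], [0, 0, 0.498, 0.335, 0.193, -0.023, 0.9], [0, 0, 0.498, 0.335, 0.193, -0.023, 0.9], [0, 0, 0.498, 0.335, 0.193, -0.023, 0.9], [0, 0, 0.498, 0.335, 0.193, -0.023, 0.9], [0, 0, 0.498, 0.335, 0.193, -0.023, 0.9], [0, 0, 0.498, 0.335, 0.193, -0.023, 0.9], [0, 0, 0.498, 0.335, 0.193, -0.023, 0.9], [0, 0, 0.498, 0.335, 0.193, -0.023, 0.9], [0, 0, 0.498, 0.335, 0.193, -0.023, 0.9], [0, 0, 0.498, 0.335, 0.193, -0.023, 0.9], [0, 0, 0.498, 0.335, 0.193, -0.023, 0.9]]
  ]
}}

```text
t: 11.65
tcp_pos: [0.4973, -0.0583, 0.3005]
eef_rot: [3.141, 0.002, 0.159]
force: [-0.6, 1.0, 1.0]
opening: 0.0771
grip_force: 0.0
```

```bash
python3 - <<'E'
from h import *
print(pose()[0],manip.observe()['eef_rot'])
p=np.array([.5663,-.0466,1.7276])
im=manip.capture("wrist")[:,:,::-1]; s=manip.capture("side")[:,:,::-1]
for q in [(0,.07,.178),(0,.07,.187),(0,0,.178),(.08,0,.14),(-.25,0,.14),(0,.03,.178)]: print(q,wpix(stand(p,q))[0]*np.array([500/512,375/384]))
print([(np.round(d["point"],3).tolist(),round(d["score"],2)) for d in manip.find_in("lever_knob","wrist")])
s=cv2.resize(s[200:300,190:270],(300,375))
cv2.imwrite("pics/w4.png",np.hstack([cv2.resize(im,(500,375)),s]))
E
```

```text
[ 0.49733067 -0.05833174  0.30054645] [3.14112222e+00 2.01596416e-03 1.58998919e-01]
(0, 0.07, 0.178) [248.78746248 185.12613433]
(0, 0.07, 0.187) [248.73564523 187.43386662]
(0, 0, 0.178) [248.7467436  110.77112369]
(0.08, 0, 0.14) [172.29823408 111.12803856]
(-0.25, 0, 0.14) [488.21629677 111.51146762]
(0, 0.03, 0.178) [248.76489037 143.90815955]
[]
```

View pics/w4.png

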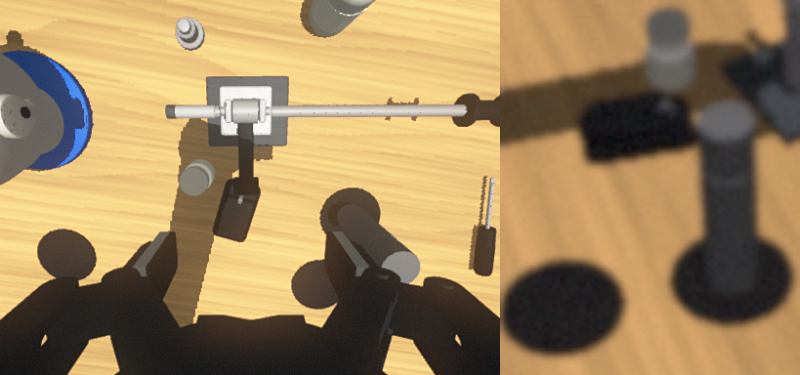

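Calibrator stands centred on its mat. In the wrist view the tip is at (167,111), ear spot (26,112), lug (244,111), and the knob sits in a dark patch above the mouse. I'll enlarge to refine.

```bash
python3 - <<'E'
from h import *
im=manip.capture("wrist")[:,:,::-1]; cv2.imwrite("pics/w5raw.png",im)
g=np.clip(im.astype(float)*1.0,0,255).astype(np.uint8)
a=cv2.resize(g[80:150,0:260],(780,210),interpolation=cv2.INTER_CUBIC)
b=np.clip(im[100:260,200:330].astype(float)*3.5,0,255).astype(np.uint8); b=cv2.resize(b,(317,390))
c=cv2.resize(g[80:150,440:512],(401,390))
cv2.imwrite("pics/w5.png",np.vstack([a,np.hstack([b,c,np.zeros((390,62,3),np.uint8)])]))
E
```

```text
(no output)
```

View pics/w5.png

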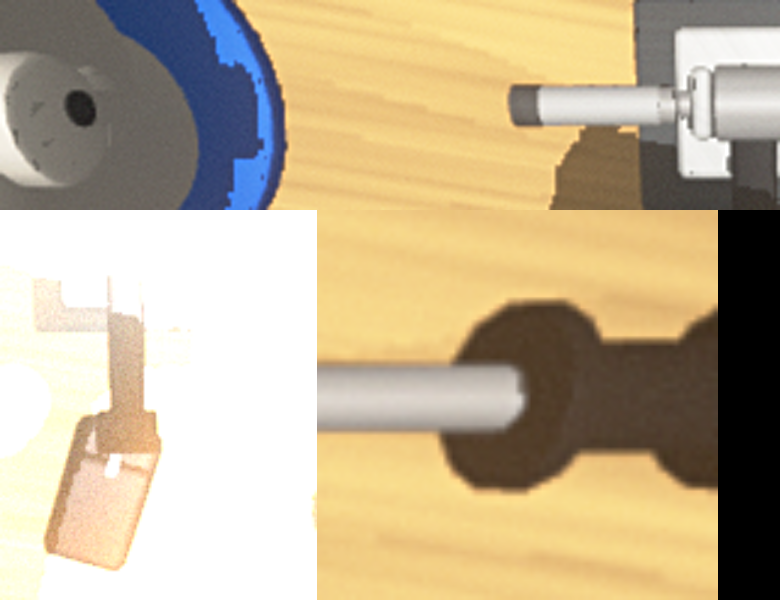

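Ear spot is at raw px (26.7,116), tip (170.3,115), knob (252.5,191.5). The tip–ear gap is therefore about 148 mm, which means a push of about 133 mm; the stand shifts by +3 mm along y.

```bash
cat >> h.py <<'E'
P1=np.array([.5662,-.0435,1.7276])
E
python3 - <<'E'
from h import *
k=stand(P1,(0,.07,.178))[0]; print(k)
y=P1[2]-np.pi/2
jog(([k[0],k[1],.22],y),([k[0],k[1],.154],y))
E
```

```text
[ 0.4970588  -0.05443133  0.178     ]
[0.0, 0.0, 0.0004, -0.0003, -0.0079, 0.1629] rows 1.6
[0.0, 0.0, 0.0004, -0.0003, -0.0079, 0.2949] rows 2.9
```

Emit:
{"name": "jog_arm", "arguments": {
  "steps": [
    [[0, 0, 0, 0, -0.008, 0.06, 0.9], [0, 0, 0, 0, -0.008, 0.13, 0.9], [0, 0, 0, 0, -0.008, 0.2, 0.9], [0, 0, 0, 0, -0.008, 0.26, 0.9], [0, 0, 0, 0, -0.008, 0.295, 0.7], [0, 0, 0, 0, -0.008, 0.295, 0.5], [0, 0, 0, 0, -0.008, 0.295, 0.4], [0, 0, 0, 0, -0.008, 0.295, 0.3], [0, 0, 0, 0, -0.008, 0.295, 0.1], [0, 0, 0, 0, -0.008, 0.295, 0.1], [0, 0, 0, 0, -0.008, 0.295, 0.1], [0, 0, 0, 0, -0.008, 0.295, 0.1]]
  ],
  "squeeze": 40
}}

```text
t: 13.05
tcp_pos: [0.4984, -0.0537, 0.1554]
eef_rot: [-3.14, -0.002, 0.158]
force: [-1.6, 1.5, 6.0]
opening: 0.0236
grip_force: 40.1
```

Knob gripped (23.6 mm). Swinging the lever over along the 70 mm arc.

Emit:
{"name": "jog_arm", "arguments": {
  "steps": [
    [[0, 0, 0, 0.002, 0, -0.021, 0.1], [0, 0, 0, 0.006, 0, -0.041, 0.1], [0, 0, 0, 0.017, 0, -0.067, 0.1], [0, 0, 0, 0.033, 0, -0.09, 0.1], [0, 0, 0, 0.053, 0, -0.11, 0.1], [0, 0, 0, 0.0765, 0, -0.125, 0.1], [0, 0, 0, 0.103, 0, -0.135, 0.1], [0, 0, 0, 0.13, 0, -0.1395, 0.1], [0, 0, 0, 0.158, 0, -0.139, 0.1], [0, 0, 0, 0.185, 0, -0.1325, 0.1], [0, 0, 0, 0.211, 0, -0.121, 0.1], [0, 0, 0, 0.228, 0, -0.109, 0.1], [0, 0, 0, 0.2385, 0, -0.0995, 0.1], [0, 0, 0, 0.2385, 0, -0.0995, 0.1], [0, 0, 0, 0.2385, 0, -0.0995, 0.1]]
  ]
}}

```text
t: 14.55
tcp_pos: [0.6174, -0.0342, 0.2061]
eef_rot: [-3.141, -0.005, 0.159]
force: [-0.5, 4.9, 5.3]
opening: 0.023
grip_force: 43.5
```

Emit:
{"name": "jog_arm", "arguments": {
  "steps": [
    [[0, 0, 0, 0, 0, 0, 0.5], [0, 0, 0, 0, 0, 0, 0.8], [0, 0, 0, 0, 0, 0, 0.8], [0, 0, 0, 0, 0, 0, 0.8], [0, 0, 0, 0, 0, -0.06, 0.8], [0, 0, 0, 0, 0, -0.14, 0.8], [0, 0, 0, 0, 0, -0.2, 0.8], [0, 0, 0, 0, 0, -0.2, 0.8]]
  ]
}}

```text
t: 15.35
tcp_pos: [0.618, -0.0373, 0.3091]
eef_rot: [3.14, -0.01, 0.156]
force: [0.2, 0.3, -1.4]
opening: 0.0683
grip_force: 0.0
```

```bash
python3 - <<'E'
from h import *
q=stand(P1,(-.25,0,.14))[0]; print(q,pose()[0])
jog(([q[0],q[1],.27],P1[2]))
E
```

```text
[ 0.60524047 -0.29043287  0.14      ] [ 0.6179974  -0.03725408  0.3091225 ]
[0.0028, -0.002, -0.5002, -0.1048, 0.4961, 0.0781] rows 10.5
```

Emit:
{"name": "jog_arm", "arguments": {
  "steps": [
    [[0.003, -0.002, -0.5, -0.105, 0.496, 0.02, 0.8], [0.003, -0.002, -0.5, -0.105, 0.496, 0.02, 0.8], [0.003, -0.002, -0.5, -0.105, 0.496, 0.02, 0.8], [0.003, -0.002, -0.5, -0.105, 0.496, 0.02, 0.8], [0.003, -0.002, -0.5, -0.105, 0.496, 0.02, 0.8], [0.003, -0.002, -0.5, -0.105, 0.496, 0.02, 0.8], [0.003, -0.002, -0.5, -0.105, 0.496, 0.02, 0.8], [0.003, -0.002, -0.5, -0.105, 0.496, 0.078, 0.8], [0.003, -0.002, -0.5, -0.105, 0.496, 0.078, 0.8], [0.003, -0.002, -0.5, -0.105, 0.496, 0.078, 0.8], [0.003, -0.002, -0.5, -0.105, 0.496, 0.078, 0.8], [0.003, -0.002, -0.5, -0.105, 0.496, 0.078, 0.8], [0.003, -0.002, -0.5, -0.105, 0.496, 0.078, 0.8], [0.003, -0.002, -0.5, -0.105, 0.496, 0.078, 0.8]]
  ]
}}

```text
t: 16.75
tcp_pos: [0.6018, -0.2888, 0.2643]
eef_rot: [-3.131, -0.002, 1.726]
force: [-0.1, 0.8, 0.1]
opening: 0.0684
grip_force: 0.0
```

```bash
python3 - <<'E'
from h import *
print(pose()[0],manip.observe()['eef_rot'])
im=manip.capture("wrist")[:,:,::-1]
k=np.array([1.5625,1.5625])
for q in [(-.25,0,.14),(-.229,0,.14),(.08,0,.14),(0,-.0516,.225)]: print(q,wpix(stand(P1,q))[0]*k)
print([(np.round(d["point"],3).tolist(),round(d["score"],2)) for d in manip.find_in("rod_grip","wrist")])
cv2.imwrite("pics/w6.png",cv2.resize(im,(800,600)))
E
```

```text
[ 0.60175915 -0.2888227   0.26426682] [-3.13085470e+00 -2.17721086e-03  1.72647372e+00]
(-0.25, 0, 0.14) [408.23164166 297.68621042]
(-0.229, 0, 0.14) [408.34573934 263.94612757]
(0.08, 0, 0.14) [ 410.78970144 -458.76342172]
(0, -0.0516, 0.225) [ 593.37843265 -476.53999173]
[([0.589, -0.235, 0.147], 0.87)]
```

View pics/w6.png

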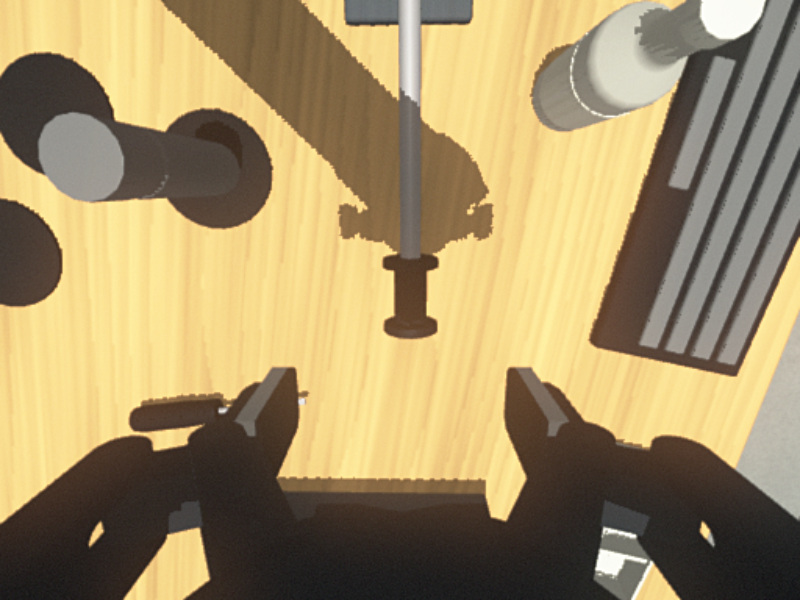

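Spool waist centre is at (410,293), 3 mm ahead of prediction; the calibrator stands well on its mat.

```bash
python3 - <<'E'
from h import *
q=stand(P1,(-.247,-.001,.14))[0]
jog(([q[0],q[1],.116],P1[2]))
E
```

```text
[-0.0033, -0.0006, -0.0001, 0.0012, 0.0111, 0.297] rows 3.0
```

Emit:
{"name": "jog_arm", "arguments": {
  "steps": [
    [[-0.0033, 0, 0, 0.001, 0.011, 0.07, 0.8], [-0.0033, 0, 0, 0.001, 0.011, 0.15, 0.8], [-0.0033, 0, 0, 0.001, 0.011, 0.23, 0.8], [-0.0033, 0, 0, 0.001, 0.011, 0.28, 0.8], [-0.0033, 0, 0, 0.001, 0.011, 0.297, 0.8], [-0.0033, 0, 0, 0.001, 0.011, 0.297, 0.5], [-0.0033, 0, 0, 0.001, 0.011, 0.297, 0.3], [-0.0033, 0, 0, 0.001, 0.011, 0.297, 0.1], [-0.0033, 0, 0, 0.001, 0.011, 0.297, 0.1], [-0.0033, 0, 0, 0.001, 0.011, 0.297, 0.1], [-0.0033, 0, 0, 0.001, 0.011, 0.297, 0.1]]
  ],
  "squeeze": 25
}}

```text
t: 17.95
tcp_pos: [0.606, -0.2888, 0.1188]
eef_rot: [3.14, -0.001, 1.728]
force: [-3.2, 0.0, 6.7]
opening: 0.0195
grip_force: 24.8
```

Emit:
{"name": "jog_arm", "arguments": {
  "steps": [
    [[0, 0, 0, 0.02, 0, 0, 0.1], [0, 0, 0, 0.05, 0, 0, 0.1], [0, 0, 0, 0.08, 0, 0, 0.1], [0, 0, 0, 0.11, 0, 0, 0.1], [0, 0, 0, 0.14, 0, 0, 0.1], [0, 0, 0, 0.17, 0, 0, 0.1], [0, 0, 0, 0.2, 0, 0, 0.1], [0, 0, 0, 0.22, 0, 0, 0.1], [0, 0, 0, 0.235, 0, 0, 0.1], [0, 0, 0, 0.24, 0, 0, 0.1], [0, 0, 0, 0.24, 0, 0, 0.1], [0, 0, 0, 0.24, 0, 0, 0.1]]
  ]
}}

```text
t: 19.15
tcp_pos: [0.5862, -0.1684, 0.1186]
eef_rot: [-3.141, -0.003, 1.729]
force: [-5.9, -1.7, 11.8]
opening: 0.0192
grip_force: 25.6
```

```bash
python3 - <<'E'
from h import *
p=pose()[0];d=p[:2]-P1[:2];print("stand x of tcp",np.cos(P1[2])*d[0]+np.sin(P1[2])*d[1])
a=manip.capture("wrist")[:,:,::-1]; b=manip.capture("side")[:,:,::-1]
for q in [(.2,0,.14),(.23,0,.14)]: print(wpix(stand(P1,q))[0], proj("side",stand(P1,q))[0])
cv2.imwrite("pics/w7raw.png",a);cv2.imwrite("pics/s7raw.png",b)
b=cv2.resize(b[130:200,210:290],(400,350),interpolation=cv2.INTER_CUBIC)
cv2.imwrite("pics/w7.png",np.hstack([cv2.resize(a[:,:],(400,350)),b]))
E
```

```text
stand x of tcp -0.12645816256178083
[  257.34615625 -1435.51488705] [239.86627571 162.01477461]
[  257.58957345 -1935.68184089] [235.86125984 158.104305  ]
```

View pics/w7.png

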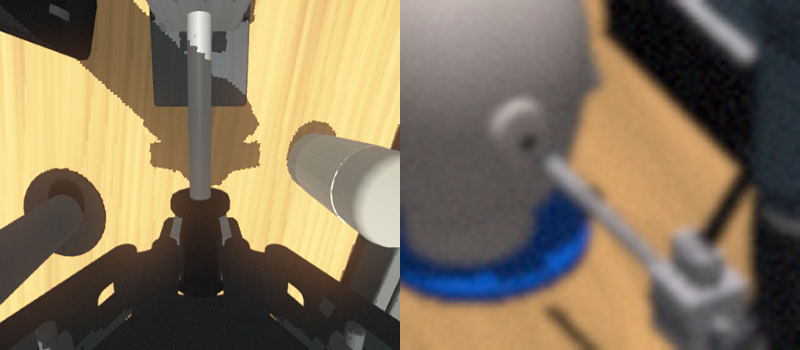

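Side crop: ear spot at raw (235.6,158.4), tip at (240,162.4), so the gap is about 29–31 mm; the lever is over to the far side. Pushing 14 mm more, then letting go.

Emit:
{"name": "jog_arm", "arguments": {
  "steps": [
    [[0, 0, 0, 0.01, 0, 0, 0.1], [0, 0, 0, 0.02, 0, 0, 0.1], [0, 0, 0, 0.027, 0, 0, 0.1], [0, 0, 0, 0.029, 0, 0, 0.1], [0, 0, 0, 0.029, 0, 0, 0.1], [0, 0, 0, 0.029, 0, 0, 0.1]]
  ]
}}

```text
t: 19.85
tcp_pos: [0.584, -0.1548, 0.1186]
eef_rot: [-3.141, -0.002, 1.728]
force: [-5.9, -2.3, 11.1]
opening: 0.0192
grip_force: 25.6
```

Emit:
{"name": "jog_arm", "arguments": {
  "steps": [
    [[0, 0, 0, 0, 0, 0, 0.3], [0, 0, 0, 0, 0, 0, 0.5], [0, 0, 0, 0, 0, 0, 0.7], [0, 0, 0, 0, 0, 0, 0.7], [0, 0, 0, 0, 0, -0.06, 0.7], [0, 0, 0, 0, 0, -0.14, 0.7], [0, 0, 0, 0, 0, -0.22, 0.7], [0, 0, 0, 0, 0, -0.3, 0.7], [0, 0, 0, 0, 0, -0.37, 0.7], [0, 0, 0, 0, 0, -0.37, 0.7]]
  ]
}}

```text
t: 20.85
tcp_pos: [0.5883, -0.156, 0.3079]
eef_rot: [3.13, 0.001, 1.728]
force: [-0.4, -1.3, -0.2]
opening: 0.0597
grip_force: 0.0
```

```bash
python3 - <<'E'
from h import *
q=stand(P1,(.06,.067,.14))[0]; print(q,pose()[0])
jog(([q[0],q[1],.33],P1[2]-np.pi/2))
E
```

```text
[0.49065228 0.00530104 0.14      ] [ 0.58833147 -0.15602655  0.30793478]
[0.0033, -0.0027, 0.5001, 0.3492, -0.1419, -0.0462] rows 10.5
```

Emit:
{"name": "jog_arm", "arguments": {
  "steps": [
    [[0.003, -0.003, 0.5, 0.349, -0.142, -0.046, 0.8], [0.003, -0.003, 0.5, 0.349, -0.142, -0.046, 0.8], [0.003, -0.003, 0.5, 0.349, -0.142, -0.046, 0.8], [0.003, -0.003, 0.5, 0.349, -0.142, -0.046, 0.8], [0.003, -0.003, 0.5, 0.349, -0.142, -0.046, 0.8], [0.003, -0.003, 0.5, 0.349, -0.142, -0.046, 0.8], [0.003, -0.003, 0.5, 0.349, -0.142, -0.046, 0.8], [0.003, -0.003, 0.5, 0.349, -0.142, -0.046, 0.8], [0.003, -0.003, 0.5, 0.349, -0.142, -0.046, 0.8], [0.003, -0.003, 0.5, 0.349, -0.142, -0.046, 0.8], [0.003, -0.003, 0.5, 0.349, -0.142, -0.046, 0.8], [0.003, -0.003, 0.5, 0.349, -0.142, -0.046, 0.8], [0.003, -0.003, 0.5, 0.349, -0.142, -0.046, 0.8], [0.003, -0.003, 0.5, 0.349, -0.142, -0.046, 0.8]]
  ]
}}

```text
t: 22.25
tcp_pos: [0.4871, 0.0063, 0.3244]
eef_rot: [-3.14, 0.012, 0.159]
force: [0.2, -0.2, 0.3]
opening: 0.0681
grip_force: 0.0
```

```bash
python3 - <<'E'
from h import *
im=manip.capture("wrist")[:,:,::-1]
L=[(0,0,.178),(0,-.0516,.225),(.2,0,.14),(.215,0,.14),(.23,0,.14),(.06,0,.14)]
u=np.array([wpix(stand(P1,q))[0] for q in L])
for q,w in zip(L,u): print(q,w.round(1))
x,y=u[3].astype(int); x0=max(0,x-60); y0=max(0,y-50)
x2,y2=u[1].astype(int); print(x0,y0,x2,y2)
a=cv2.resize(im[y0:y0+100,x0:x0+100],(500,500),interpolation=cv2.INTER_CUBIC)
b=cv2.resize(im,(300,225)); b=np.vstack([b,cv2.resize(np.clip(im[max(0,y2-60):y2+60,x2-60:x2+60]*2.0,0,255).astype(np.uint8),(300,275))])
cv2.imwrite("pics/w8.png",np.hstack([a,b]))
E
```

```text
(0, 0, 0.178) [319.9 111.4]
(0, -0.0516, 0.225) [337.1  40.1]
(0.2, 0, 0.14) [129.6 111.2]
(0.215, 0, 0.14) [115.9 111.2]
(0.23, 0, 0.14) [102.2 111.2]
(0.06, 0, 0.14) [257.7 111.5]
55 61 337 40
```

View pics/w8.png

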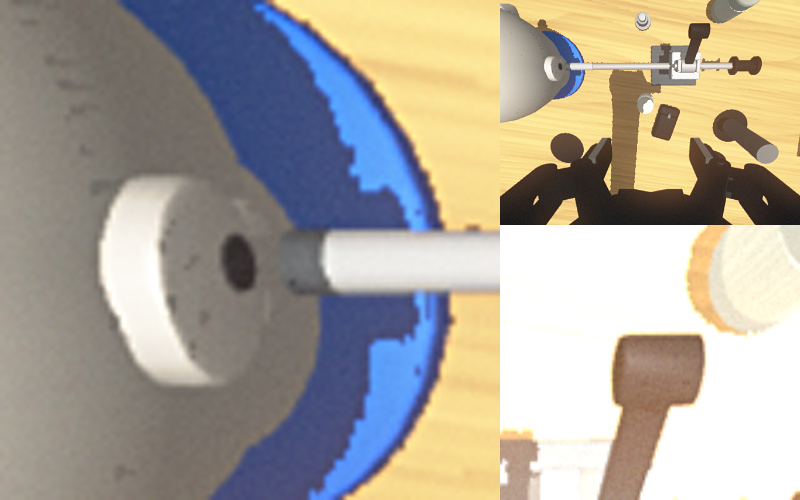

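Tip edge is at raw x≈111 (centre about 114) and the ear spot at 102.8, so the gap is about 12–13 mm, inside the window. The knob shows at raw (339.8,52.7); solving for the lever angle.

```bash
python3 - <<'E'
from h import *
for a in [1.9,2.0,2.1,2.2,2.3,2.4]:
    q=(0.0,.07*np.cos(a),.178+.07*np.sin(a)); print(a,wpix(stand(P1,q))[0].round(1),np.round(q,4))
p=pose()
for a in (2.1,2.2,2.3,2.4):
    q=stand(P1,(.002,.07*np.cos(a),.178+.07*np.sin(a)))[0]; print(a); jog(([q[0],q[1],.30],P1[2]-np.pi/2),([*q[:2],q[2]-.023],P1[2]-np.pi/2))
E
```

```text
1.9 [341.1  78. ] [ 0.     -0.0226  0.2442]
2.0 [340.8  68.8] [ 0.     -0.0291  0.2417]
2.1 [340.3  60.3] [ 0.     -0.0353  0.2384]
2.2 [339.5  52.5] [ 0.     -0.0412  0.2346]
2.3 [338.5  45.7] [ 0.     -0.0466  0.2302]
2.4 [337.2  39.9] [ 0.     -0.0516  0.2253]
2.1
[-0.0006, 0.0039, 0.0007, 0.2116, 0.1197, 0.0462] rows 2.5
[-0.0006, 0.0039, 0.0007, 0.2136, 0.12, 0.2154] rows 3.3
2.2
[-0.0006, 0.0039, 0.0007, 0.2233, 0.1197, 0.0461] rows 2.6
[-0.0006, 0.0039, 0.0007, 0.2254, 0.12, 0.2229] rows 3.4
2.3
[-0.0006, 0.0039, 0.0007, 0.2342, 0.1197, 0.046] rows 2.7
[-0.0006, 0.0039, 0.0007, 0.2364, 0.1201, 0.2315] rows 3.5
2.4
[-0.0006, 0.0039, 0.0007, 0.2441, 0.1197, 0.0458] rows 2.8
[-0.0006, 0.0039, 0.0007, 0.2465, 0.1201, 0.2413] rows 3.7
```

The gripped TCP pose at the open end is known from before: (0.6174,-0.0342,0.206). I'll return to that.

```bash
python3 - <<'E'
from h import *
y=P1[2]-np.pi/2
jog(([.617,-.035,.32],y),([.617,-.035,.206],y))
E
```

```text
[-0.0006, 0.0039, 0.0007, 0.2434, 0.1227, 0.0058] rows 2.7
[-0.0006, 0.0039, 0.0007, 0.2462, 0.1232, 0.2338] rows 3.6
```

Emit:
{"name": "jog_arm", "arguments": {
  "steps": [
    [[0, 0.004, 0, 0.07, 0.04, 0.006, 0.8], [0, 0.004, 0, 0.15, 0.08, 0.006, 0.8], [0, 0.004, 0, 0.22, 0.115, 0.006, 0.8], [0, 0.004, 0, 0.244, 0.123, 0.006, 0.8], [0, 0.004, 0, 0.244, 0.123, 0.006, 0.8], [0, 0.004, 0, 0.244, 0.123, 0.07, 0.8], [0, 0.004, 0, 0.245, 0.123, 0.14, 0.8], [0, 0.004, 0, 0.246, 0.123, 0.2, 0.8], [0, 0.004, 0, 0.246, 0.123, 0.233, 0.8], [0, 0.004, 0, 0.246, 0.123, 0.233, 0.5], [0, 0.004, 0, 0.246, 0.123, 0.233, 0.35], [0, 0.004, 0, 0.246, 0.123, 0.233, 0.1], [0, 0.004, 0, 0.246, 0.123, 0.233, 0.1], [0, 0.004, 0, 0.246, 0.123, 0.233, 0.1], [0, 0.004, 0, 0.246, 0.123, 0.233, 0.1]]
  ],
  "squeeze": 40
}}

```text
t: 23.8
tcp_pos: [0.6185, -0.034, 0.2084]
eef_rot: [-3.139, -0.005, 0.159]
force: [0.6, 2.9, 4.6]
opening: 0.0229
grip_force: 39.3
```

Emit:
{"name": "jog_arm", "arguments": {
  "steps": [
    [[0, 0, 0, -0.016, 0, -0.0135, 0.1], [0, 0, 0, -0.04, 0, -0.0275, 0.1], [0, 0, 0, -0.0665, 0, -0.0365, 0.1], [0, 0, 0, -0.0945, 0, -0.0405, 0.1], [0, 0, 0, -0.122, 0, -0.0385, 0.1], [0, 0, 0, -0.149, 0, -0.031, 0.1], [0, 0, 0, -0.174, 0, -0.018, 0.1], [0, 0, 0, -0.196, 0, -0.001, 0.1], [0, 0, 0, -0.214, 0, 0.0205, 0.1], [0, 0, 0, -0.2275, 0, 0.045, 0.1], [0, 0, 0, -0.2355, 0, 0.072, 0.1], [0, 0, 0, -0.238, 0, 0.0925, 0.1], [0, 0, 0, -0.2385, 0, 0.1, 0.1], [0, 0, 0, -0.2385, 0, 0.103, 0.1], [0, 0, 0, -0.2385, 0, 0.103, 0.1]]
  ]
}}

```text
t: 25.3
tcp_pos: [0.4998, -0.0534, 0.1554]
eef_rot: [-3.14, -0.002, 0.158]
force: [1.3, 4.9, 0.2]
opening: 0.023
grip_force: 59.1
```

Emit:
{"name": "jog_arm", "arguments": {
  "steps": [
    [[0, 0, 0, 0, 0, 0, 0.4], [0, 0, 0, 0, 0, 0, 0.9], [0, 0, 0, 0, 0, 0, 0.9], [0, 0, 0, 0, 0, 0, 0.9], [0, 0, 0, 0, 0, 0, 0.9], [0, 0, 0, 0, 0, -0.06, 0.9], [0, 0, 0, 0, 0, -0.14, 0.9], [0, 0, 0, 0, 0, -0.22, 0.9], [0, 0, 0, -0.003, 0.009, -0.29, 0.9], [0, 0, 0, -0.003, 0.009, -0.29, 0.9], [0, 0, 0, -0.003, 0.009, -0.29, 0.9], [0, 0, 0, -0.003, 0.009, -0.29, 0.9]]
  ]
}}

```text
t: 26.5
tcp_pos: [0.4974, -0.0586, 0.2987]
eef_rot: [-3.139, 0.002, 0.157]
force: [0.2, 0.3, 0.1]
opening: 0.0766
grip_force: 0.0
```

```bash
python3 - <<'E'
from h import *
print(pose()[0])
o=cv2.imread("pics/w5raw.png"); n=np.ascontiguousarray(manip.capture("wrist")[:,:,::-1]); cv2.imwrite("pics/w9raw.png",n)
# knob+arm template from the shut picture, matched now
t=o[125:202,236:270]; r=cv2.matchTemplate(n[105:222,216:290],t,cv2.TM_CCOEFF_NORMED); print("lever match",cv2.minMaxLoc(r),"expect loc (20,20)")
t=o[80:150,215:275]; r=cv2.matchTemplate(n[60:170,195:295],t,cv2.TM_CCOEFF_NORMED); print("block",cv2.minMaxLoc(r))
g=cv2.cvtColor(n,cv2.COLOR_BGR2GRAY); print("row 112-117:",g[112:118,15:75].mean(0).astype(int).tolist())
for x in (.2,.215,.23): print(wpix(stand(P1,(x,0,.14)))[0])
for c in ("scene","side"):
    manip.capture(c); print([(np.round(d["point"],3).tolist(),round(d["score"],2)) for d in manip.find_in("calibrator",c)])
E
```

```text
[ 0.49739365 -0.05859349  0.29873877]
lever match (-0.21671892702579498, 0.9854146242141724, (5, 35), (20, 20)) expect loc (20,20)
block (-0.1939808577299118, 0.9856369495391846, (38, 8), (20, 19))
row 112-117: [117, 117, 116, 117, 110, 69, 43, 35, 36, 37, 36, 36, 36, 36, 54, 84, 102, 102, 101, 100, 101, 104, 105, 103, 101, 99, 134, 219, 228, 226, 224, 224, 224, 224, 224, 224, 225, 224, 224, 224, 225, 225, 225, 225, 225, 225, 226, 225, 225, 225, 225, 225, 226, 226, 226, 226, 226, 226, 226, 226]
[ 54.04282625 112.60672638]
[ 39.20884736 112.60063814]
[ 24.37714177 112.59455084]
[([0.444, -0.227, 0.111], 0.6)]
[([0.42, -0.252, 0.108], 0.91)]
```

The lever picture matches the shut one exactly (0.985, zero offset), the tip–ear gap is about 12 mm, and the calibrator is still standing on the mat. Handing in.

```bash
python3 -c "
from plant import manip
print(manip.close_job())"
```

```text
the job is handed in; nothing more can be done
None
```

I handed the job in at about 27 s of the 72 s allowed; no verdict came back. By my camera measurements the calibrator stands upright on the farthest mat, the rod is clamped with the tip about 12 mm from the ear (window 8–23 mm), and the lever is fully down.

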